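# Pack the microscope objectives into their colour-coded caddy

## Robot

A 6-joint arm with a two-finger parallel gripper is mounted at the origin on the work surface. World frame = base frame: x ahead of the robot, y to its left, z up, the work surface at z = 0. Lengths are in mm, angles in rad, forces in N, time in s.
With the tool pointing down it reaches from about 275 to 725 mm from the base axis. Payload 15.9 kg.
Tool frame: the origin (TCP) lies at the very end of the fingers, on their centre line; the grasp point (between the pads) lies 19 mm behind it; z points along the fingers, y is the direction in which the jaws open and shut (so a half turn about z gives the same grasp; the last joint's range is limited). The gripper opens to 85 mm and grips with 20 to 120 N. Pads are 22 mm wide; open, the fingers measure 114 mm over their backs; the gripper's body (76 mm by 85 mm) begins 54 mm behind the grasp point. The pads swing forward as they close: fully open they stand 13 mm farther back than shut.
Start: joints at [-1.115, 0.213, -0.034, 1.323, 0, 1.571], TCP at [220.082, -448.942, 231.306] pointing down, gripper open.
Joint ranges: [-2.98, 2.98], [-0.74, 1.72], [-1.14, 1.35], [-2.1, 2.04], [-1.57, 1.44], [-3.14, 3.14]. Speed limits (rad/s): [1.89, 1.89, 2.39, 2.57, 3.14, 3.14].

## Interface

Orientations are given as a rotation vector (axis times angle).
In Python, from plant import observe, snapshot, sign_off gives the robot as it stands.
- The arm moves only by the tool apply_moves, never from a script. Its argument "plan" is a list of rows, each a list of 5 numbers: the closure, from 0 (fully open) to 1 (shut), then the shift along the tool's x, y, z in m, then the turn about the tool's z in degrees. A call has exactly 5 rows; each row is the pose to reach, as a shift and turn from the pose measured when the call began, along the tool's axes at that moment; what a row does not reach only later rows make up. A row lasts 1/8 s, in which the tool goes at most 62.5 mm and 10.7 degrees, less where a joint would pass 70% of its speed; a pose out of reach is approached as far as the arm can. A call with a gripper value outside its range is refused whole. The fingers move at their own pace and stop on an object; "squeeze" is the grip in N (left out, the last holds). Time passes only in rows, so rows that repeat a pose let the fingers close, or fill a call up. It gives the time, the measured TCP pose, the force and the opening at its end, in the units of the state.
- observe(): the state, without advancing time (a new reading comes with each control period).
- snapshot(name): name is "scene" or "top" or "wrist"; returns a dict with "frame" (400x640x3 uint8, blue, green, red), "z_map" (400x640 float32, mm along the optical axis (not along the pixel's ray), 0 where there is no reading), "fx", "fy", "cx", "cy" (pixels), "xyz" and "attitude" of the camera in the world. Camera axes: x right, y down, z forward; pixel columns grow to the right and rows downward; lengths in mm; the calibration is good to about 2 mm. A picture is of the moment at which its call begins.
- sign_off(): hands the job in, once; it reports no verdict.
The state is a dict: "time_s": time; "qpos": joint angles; "joint_vel": joint speeds; "joint_efforts": joint torques, N m; "tcp_pos": TCP position; "tcp_rot": TCP orientation; "force": force on the tool from outside, world axes, zero at the start; "moment": the same for the moment, N m; "gripper_width": finger opening in mm.
Only numpy, scipy, OpenCV 4.12 (cv2) and the standard library are available. Lean on these libraries where they do the work, as an engineer would, in place of code of your own. Each camera call takes 0.05 s, during which the arm holds its last target. There are 200 camera calls.

## Task

Pack the four silver microscope objectives into the white caddy: stand each one upright, nose up, wholly on the pad of the same colour as its band, setting it down gently. Leave the two black-bodied look-alike objectives where they stand; they belong to another microscope.

Things in the scene. Friction and masses are not known exactly. Their poses are not given: they have to be found in the camera images.
- obj_red: Silver (bare metal) microscope objective with a red colour band, one of the four to pack; loose, about 0.12 kg, standing nose up on the bench. Round, 58 mm tall: foot 36 mm diameter and 8 mm high, then a straight barrel 30 mm diameter from 8 to 40 mm above the foot's underside (grip it there), the colour band round the barrel's top (35 to 46 mm) and a narrow silver nose above. Origin: centre of the foot's underside; z up along the barrel.
- obj_yellow: Silver (bare metal) microscope objective with a yellow colour band, one of the four to pack; loose, about 0.12 kg, standing nose up on the bench. Round, 58 mm tall: foot 36 mm diameter and 8 mm high, then a straight barrel 30 mm diameter from 8 to 40 mm above the foot's underside (grip it there), the colour band round the barrel's top (35 to 46 mm) and a narrow silver nose above. Origin: centre of the foot's underside; z up along the barrel.
- obj_green: Silver (bare metal) microscope objective with a green colour band, one of the four to pack; loose, about 0.12 kg, standing nose up on the bench. Round, 58 mm tall: foot 36 mm diameter and 8 mm high, then a straight barrel 30 mm diameter from 8 to 40 mm above the foot's underside (grip it there), the colour band round the barrel's top (35 to 46 mm) and a narrow silver nose above. Origin: centre of the foot's underside; z up along the barrel.
- obj_blue: Silver (bare metal) microscope objective with a blue colour band, one of the four to pack; loose, about 0.12 kg, standing nose up on the bench. Round, 58 mm tall: foot 36 mm diameter and 8 mm high, then a straight barrel 30 mm diameter from 8 to 40 mm above the foot's underside (grip it there), the colour band round the barrel's top (35 to 46 mm) and a narrow silver nose above. Origin: centre of the foot's underside; z up along the barrel.
- dark_yellow: Look-alike that does not belong: black-bodied objective with a yellow colour band, same shape and size as the silver ones but with black foot, barrel and nose; loose, to be left where it stands. Origin: centre of the foot's underside; z up.
- dark_blue: Look-alike that does not belong: black-bodied objective with a blue colour band, same shape and size as the silver ones but with black foot, barrel and nose; loose, to be left where it stands. Origin: centre of the foot's underside; z up.
- pad_red: Red round pad, the place of the silver objective with the red band: fixed flat disc, 56 mm diameter, 3 mm thick; origin: centre of its underside (top 3 mm above). The fixed white open caddy that holds it: 210 mm square, walls 5 mm thick and 30 mm high, bed 6 mm above the bench; the pads form a square of 84 mm side, each 58 mm from the two nearest walls.
- pad_yellow: Yellow round pad, the place of the silver objective with the yellow band: fixed flat disc, 56 mm diameter, 3 mm thick; origin: centre of its underside (top 3 mm above). It lies at another corner of the caddy told of under pad_red; which colour is at which corner varies.
- pad_green: Green round pad, the place of the silver objective with the green band: fixed flat disc, 56 mm diameter, 3 mm thick; origin: centre of its underside (top 3 mm above). It lies at another corner of the caddy told of under pad_red; which colour is at which corner varies.
- pad_blue: Blue round pad, the place of the silver objective with the blue band: fixed flat disc, 56 mm diameter, 3 mm thick; origin: centre of its underside (top 3 mm above). It lies at another corner of the caddy told of under pad_red; which colour is at which corner varies.
Things that resemble listed ones, but are neither listed nor needed, are in the scene too. What is shaped like the obj_blue but purple or turquoise is not meant.

How it is judged:
By the outcome, as a careful person would: the job done as asked, in the order asked, and still so for the second after the job is handed in, with the robot touching nothing.
It also fails if it takes over 106 s, if anything falls off the work surface, if the arm or the gripper's body presses on something with over 40 N, if the wrist force passes 120 N, or if a joint passes its speed limit or range.

## Working session

There is one attempt and no reset: what is moved stays moved. The work goes in short steps, Python scripts to look and compute and a tool call to move; the robot and the scene stay as the last step left them, time stands still between calls to the robot, and variables do not carry over. Pictures are saved under pics/ and viewed, about 12 in all and at most 16, crops included, and the job is handed in when it is done.

Besides the shell and the picture viewer there is one more tool, called after ">>>" by a JSON object that holds its "method" and its "body", one argument or row to a line. apply_moves: Moves the arm, as the interface text tells. Its arguments: {"type":"object","properties":{"plan":{"type":"array","items":{"type":"array","items":{"type":"number"}}},"squeeze":{"type":"number"}},"required":["plan"]}

```bash
mkdir -p pics; cat > h.py <<'E'
import numpy as np, cv2
from scipy.spatial.transform import Rotation as R
from plant import observe, snapshot, sign_off
def rot(a):
    a=np.array(a,float)
    return a if a.shape==(3,3) else (R.from_rotvec(a) if a.size==3 else R.from_quat(a)).as_matrix()
def cast(s,u,v,z):
    d=rot(s["attitude"])@np.array([(u-s["cx"])/s["fx"],(v-s["cy"])/s["fy"],1]); c=np.array(s["xyz"]); return c+d*(z-c[2])/d[2]
def cloud(s):
    v,u=np.mgrid[:400,:640]; z=s["z_map"].astype(float)
    p=np.stack([(u-s["cx"])/s["fx"]*z,(v-s["cy"])/s["fy"]*z,z],-1)
    w=p@rot(s["attitude"]).T+np.array(s["xyz"]); w[z==0]=np.nan; return w
E
python3 - <<'E'
from h import *
for n in("top","scene"):
    s=snapshot(n); cv2.imwrite(f"pics/{n}0.png",s["frame"]); print(n,s["xyz"],s["attitude"],s["fx"],s["cx"],s["cy"]); np.save(n+"0.npy",s,allow_pickle=True)
print(observe())
E
```

```text
top [408.68308043  -8.55643774 848.52888054] [-2.19007108  2.12953102 -0.09657096] 403.6096311869899 326.1458594656268 194.02988471434207
scene [931.08755728 255.67993599 657.90123022] [-1.30025647 -2.33515541  0.85475826] 385.560775881675 317.5689635555059 201.95648636691615
{'time_s': 0.1, 'qpos': array([-1.11502592e+00,  2.13323255e-01, -3.49913003e-02,  1.32349587e+00,
       -1.26867141e-05,  1.57077803e+00]), 'joint_vel': array([ 0.00165031, -0.00187339,  0.0036905 , -0.00028619,  0.00130169,
        0.00049201]), 'joint_efforts': array([-5.29526787e-04, -6.87249255e+01,  4.87804234e+01,  1.24167890e-02,
        6.82398564e-06, -3.28169313e-05]), 'tcp_pos': array([ 219.93874952, -448.68794239,  230.85950185]), 'tcp_rot': array([-3.05940493e+00, -7.09547514e-01,  3.79154188e-04]), 'force': array([-0.43506051,  0.75607203, -0.45982675]), 'moment': array([-0.00980641,  0.03188141,  0.00245058]), 'gripper_width': 85.39994049742751}
```

View pics/top0.png

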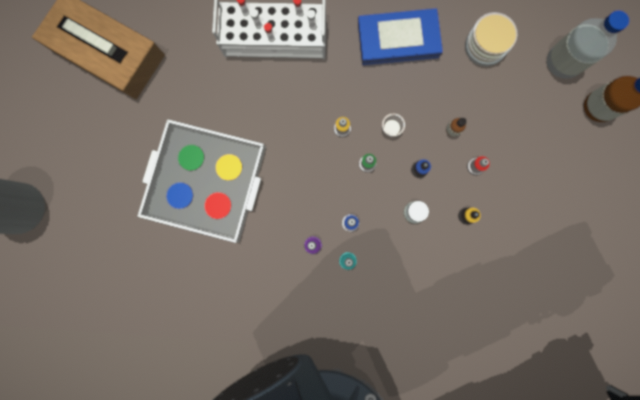

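View pics/scene0.png

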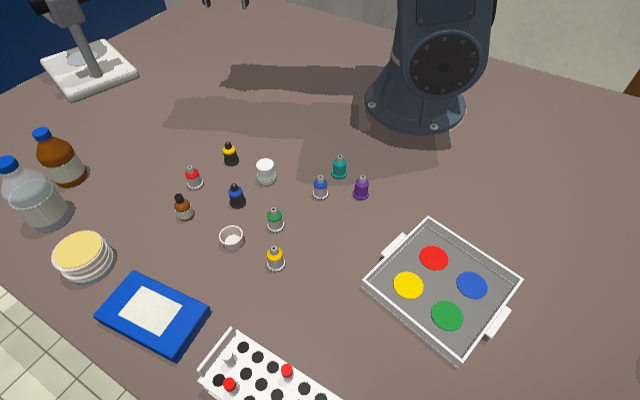

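The top view shows the silver objectives at about yellow (343,125), green (369,161), blue (350,222) and red (480,164). The black ones are at (422,167) and (472,215), and the caddy is at (200,180).

```bash
python3 - <<'E'
from h import *
S={n:np.load(n+"0.npy",allow_pickle=True).item() for n in("top","scene")}
W={n:cloud(S[n]) for n in S}
seeds=dict(yellow=(343,125),green=(369,161),blue=(350,222),red=(480,164),dblue=(422,167),dyellow=(472,215),turq=(348,261),purple=(313,245),brown=(458,126),cap=(418,211),ring=(394,126))
for k,(u,v) in seeds.items():
    c=cast(S["top"],u,v,40)
    o=[]
    for n in W:
        w=W[n]; m=(np.hypot(w[...,0]-c[0],w[...,1]-c[1])<28)
        nz=w[m&(w[...,2]>50)]; b=w[m&(w[...,2]>10)]
        o+= [n,len(nz),nz.mean(0).round(1) if len(nz) else None, len(b), ((np.nanmin(b,0)+np.nanmax(b,0))/2).round(1) if len(b) else None]
    print(k,c.round(),*o)
for n in S:
    hsv=cv2.cvtColor(S[n]["frame"],cv2.COLOR_BGR2HSV); w=W[n]
    for k,(lo,hi) in dict(green=(45,80),yellow=(22,38),blue=(100,125),red=(0,8)).items():
        m=cv2.inRange(hsv,(lo,130,60),(hi,255,255))
        N,l,st,ce=cv2.connectedComponentsWithStats(m)
        for i in range(1,N):
            p=cast(S[n],*ce[i],9)
            if st[i,4]>200 and p[1]>150 and p[0]<600: print(n,k,st[i,4],p.round(1),np.nanmedian(w[l==i],0).round(1))
E
```

```text
yellow [637. -25.  40.] top 44 [637.8 -24.3  56.4] 210 [639.1 -25.6  35.5] scene 54 [640.3 -20.7  56.5] 309 [639.2 -21.5  35.5]
green [563. -80.  40.] top 50 [563.3 -79.1  55.6] 204 [563.6 -79.5  35.5] scene 51 [565.3 -75.7  56.3] 278 [563.9 -76.7  35.5]
blue [439. -44.  40.] top 48 [437.9 -46.3  55.7] 179 [437.2 -46.8  36. ] scene 43 [440.  -42.9  56.4] 241 [438.9 -44.5  36.1]
red [ 563. -303.   40.] top 52 [ 563.6 -306.6   55.8] 250 [ 563.4 -306.3   35.1] scene 42 [ 564.4 -303.9   56.1] 254 [ 564.  -304.7   35.7]
dblue [ 554. -187.   40.] top 48 [ 554.2 -188.9   55.9] 215 [ 554.3 -189.3   35.2] scene 47 [ 555.6 -186.2   56. ] 268 [ 555.8 -186.8   36. ]
dyellow [ 460. -286.   40.] top 54 [ 459.5 -286.8   56. ] 240 [ 459.2 -288.    36.2] scene 37 [ 460.1 -284.5   56.2] 228 [ 460.8 -283.9   35.2]
turq [362. -42.  40.] top 50 [359.8 -42.5  56. ] 185 [360.2 -41.8  35.6] scene 39 [361.4 -39.4  56.3] 233 [361.9 -38.7  35.9]
purple [391.  29.  40.] top 47 [390.   30.3  56.5] 177 [389.2  30.5  38.6] scene 43 [391.8  33.8  56.1] 246 [392.3  32.8  35.6]
brown [ 641. -260.   40.] top 74 [ 641.6 -259.3   63.4] 279 [ 642.  -259.7   39.1] scene 81 [ 643.5 -256.2   62.4] 341 [ 643.3 -256.3   39.8]
cap [ 465. -179.   40.] top 112 [ 463.7 -178.5   51. ] 428 [ 463.  -176.6   31.9] scene 142 [ 463.2 -175.3   51.4] 414 [ 464.1 -174.9   31.9]
ring [ 637. -129.   40.] top 0 None 188 [ 642.8 -130.2   20.1] scene 0 None 309 [ 642.2 -128.    20.8]
top green 424 [567.9 295.8   9. ] [568.2 296.4   8. ]
top yellow 504 [549.1 214.2   9. ] [549.  214.3   8.2]
top blue 495 [486.2 314.6   9. ] [486.3 314.9   7.9]
top red 527 [467.2 232.9   9. ] [467.4 232.8   8.2]
scene green 718 [567.7 298.5   9. ] [568.2 298.5   9.9]
scene yellow 636 [548.6 216.7   9. ] [549.1 216.7   9.9]
scene blue 623 [485.9 317.3   9. ] [486.5 317.4  10.1]
scene red 548 [467.  235.3   9. ] [467.5 235.1  10.1]
```

The two cameras agree to about 3 mm, heights are right and the pads form an 84 mm square. I'll line the tool up with the world axes and go to red first.

>>> {"method": "apply_moves", "body": {
  "plan": [
    [0.35,0.05,0.003,0.0,5],
    [0.35,0.11,0.007,0.02,12],
    [0.35,0.17,0.01,0.04,19],
    [0.35,0.23,0.014,0.06,26.1],
    [0.35,0.29,0.017,0.08,26.1]
  ],
  "squeeze": 40
}}

```text
time_s: 0.72
tcp_pos: [486.4, -336.4, 151.1]
tcp_rot: [-3.141, 0.003, 0.001]
force: [0.9, -1.3, 0.5]
gripper_width: 55.6
```

>>> {"method": "apply_moves", "body": {
  "plan": [
    [0.35,0.045,-0.017,0.02,0],
    [0.35,0.078,-0.031,0.05,0],
    [0.35,0.078,-0.031,0.05,0],
    [0.35,0.078,-0.031,0.065,0],
    [0.35,0.078,-0.031,0.07,0]
  ]
}}

```text
time_s: 1.35
tcp_pos: [563.4, -305.9, 80.4]
tcp_rot: [-3.14, 0.004, 0.002]
force: [-1.3, -0.3, 0.3]
gripper_width: 55.2
```

```bash
python3 - <<'E'
from h import *
s=snapshot("wrist"); cv2.imwrite("pics/w1.png",s["frame"]); print(observe()["tcp_pos"])
w=cloud(s); m=(np.hypot(w[...,0]-564,w[...,1]+305)<28)&(w[...,2]>50)&(w[...,2]<62)
if m.any(): print(m.sum(),w[m].mean(0))
E
```

```text
[ 563.30904467 -305.80397723   80.13519316]
502 [ 567.79542902 -305.60175431   57.23964636]
```

View pics/w1.png

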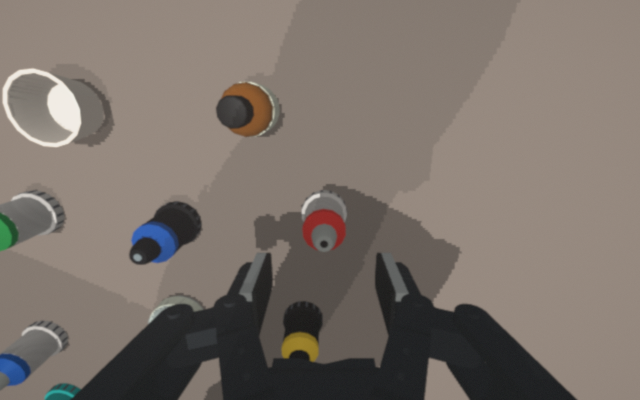

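The wrist view shows red's nose at (324,243), centred between the jaws at columns 265 and 380. I'll descend and close.

>>> {"method": "apply_moves", "body": {
  "plan": [
    [0.35,0.002,0,0.035,0],
    [0.35,0.002,0,0.065,0],
    [0.35,0.002,0,0.072,0],
    [0.35,0.002,0,0.072,0],
    [1,0.002,0,0.072,0]
  ],
  "squeeze": 40
}}

```text
time_s: 2.02
tcp_pos: [566.0, -306.3, 9.7]
tcp_rot: [-3.141, 0.005, -0.0]
force: [0.9, 0.5, -0.5]
gripper_width: 38.4
```

>>> {"method": "apply_moves", "body": {
  "plan": [
    [1,0,0,0,0],
    [1,0,0,0,0],
    [1,0,0,-0.02,0],
    [1,0,0,-0.06,0],
    [1,0,0,-0.105,0]
  ]
}}

```text
time_s: 2.65
tcp_pos: [565.5, -306.1, 115.6]
tcp_rot: [-3.141, 0.005, 0.001]
force: [1.7, -0.6, -0.9]
gripper_width: 28.8
```

>>> {"method": "apply_moves", "body": {
  "plan": [
    [1,-0.008,-0.045,0,0],
    [1,-0.019,-0.105,0,0],
    [1,-0.03,-0.165,0,0],
    [1,-0.041,-0.225,0,0],
    [1,-0.052,-0.285,0,0]
  ]
}}

```text
time_s: 3.28
tcp_pos: [513.8, -19.1, 116.1]
tcp_rot: [-3.141, 0.005, 0.0]
force: [1.2, 0.2, -0.4]
gripper_width: 28.9
```

>>> {"method": "apply_moves", "body": {
  "plan": [
    [1,-0.01,-0.06,0,0],
    [1,-0.021,-0.12,0,0],
    [1,-0.032,-0.18,0,0],
    [1,-0.043,-0.235,0,0],
    [1,-0.046,-0.255,0,0]
  ]
}}

```text
time_s: 3.9
tcp_pos: [487.4, 54.4, 116.4]
tcp_rot: [-3.088, -0.122, 0.007]
force: [-0.1, -0.5, -1.1]
gripper_width: 28.8
```

```bash
python3 - <<'E'
from h import *
o=observe(); print(o["qpos"].round(3),o["joint_vel"].round(3),o["tcp_pos"],o["force"])
E
```

```text
[ 0.078  0.248 -0.287  1.038  0.051  3.141] [ 0.023 -0.033 -0.046 -0.009  0.016 -0.001] [487.37395729  54.35432757 116.36139708] [-0.12917872 -0.53518988 -1.07499119]
```

Joint 6 ran into its upper end. A yaw of 45 degrees keeps it clear for every place and pick, so I'll turn to that while moving on.

>>> {"method": "apply_moves", "body": {
  "plan": [
    [1,0,0,0,-8.5],
    [1,-0.001,-0.03,0,-18.5],
    [1,-0.003,-0.08,0,-28.5],
    [1,-0.005,-0.13,0,-38.5],
    [1,-0.006,-0.175,0,-40.5]
  ]
}}

```text
time_s: 4.53
tcp_pos: [467.7, 229.1, 125.5]
tcp_rot: [-2.855, -1.187, -0.022]
force: [-0.3, -0.8, -1.0]
gripper_width: 29.0
```

```bash
cat >> h.py <<'E'
def to(x,y):
    o=observe(); M=rot(o["tcp_rot"]); d=M.T@np.array([x-o["tcp_pos"][0],y-o["tcp_pos"][1],0])
    print("tcp",o["tcp_pos"].round(1),"psi",np.degrees(np.arctan2(M[1,0],M[0,0])).round(1),"q6",o["qpos"][5].round(2),"tool shift",d.round(1),"w",o["gripper_width"],"F",o["force"].round(1))
E
python3 -c "
from h import *
to(467,234)"
```

```text
tcp [467.7 229.1 125.5] psi 45.1 q6 2.78 tool shift [ 3.  -3.9  0.3] w 29.016891542627903 F [-0.3 -0.8 -1. ]
```

```bash
sed -i 's/def to(x,y):/def to(x,y,z=None):/; s/o\["tcp_pos"\]\[1\],0\])/o["tcp_pos"][1],0 if z is None else z-o["tcp_pos"][2]])/; s/"psi"/"zax",M[:,2].round(3),"psi"/' h.py; python3 -c "
from h import *
to(467,234,26); to(467,234,20)"
```

```text
tcp [467.7 229.1 125.5] zax [-0.006  0.051 -0.999] psi 45.1 q6 2.78 tool shift [-0.2  0.1 99.6] w 29.016891542627903 F [-0.3 -0.8 -1. ]
tcp [467.7 229.1 125.5] zax [-0.006  0.051 -0.999] psi 45.1 q6 2.78 tool shift [ -0.4   0.3 105.6] w 29.016891542627903 F [-0.3 -0.8 -1. ]
```

>>> {"method": "apply_moves", "body": {
  "plan": [
    [1,0,0,0.04,0],
    [1,0,0,0.075,0],
    [1,0,0,0.094,0],
    [1,0,0,0.1,0],
    [1,0,0,0.103,0]
  ]
}}

```text
time_s: 5.15
tcp_pos: [467.5, 234.1, 22.9]
tcp_rot: [-2.856, -1.186, -0.022]
force: [0.3, 2.0, -0.0]
gripper_width: 28.9
```

```bash
python3 - <<'E'
from h import *
to(467,234,20)
a=snapshot("wrist")["frame"]; b=snapshot("scene")["frame"]
c=cv2.resize(b[200:360,340:540],(800,640))[:400]
cv2.imwrite("pics/p1.png",np.vstack([cv2.resize(a,(480,300)),cv2.resize(b[200:350,340:580],(480,300))]))
E
```

```text
tcp [467.5 234.1  22.9] zax [-0.005  0.051 -0.999] psi 45.1 q6 2.79 tool shift [-0.5 -0.2  2.9] w 28.91789066081539 F [ 0.3  2.  -0. ]
```

View pics/p1.png

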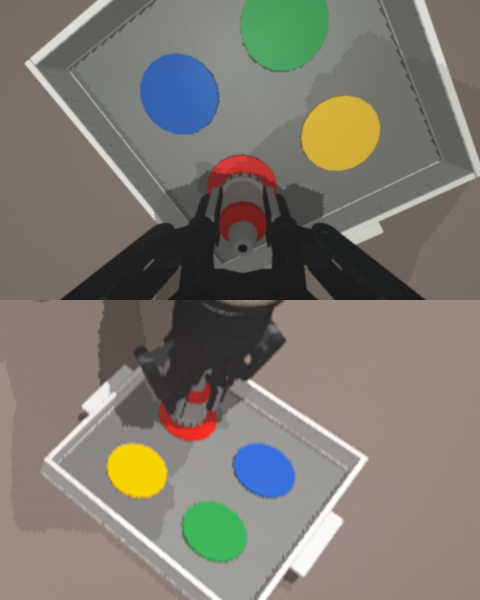

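Red is held over its pad: the wrist part shows the foot inside the red disc near (242,185), and the scene part shows it at (190,410). I'll lower it slowly.

>>> {"method": "apply_moves", "body": {
  "plan": [
    [1,0,0,0.001,0],
    [1,0,0,0.0015,0],
    [1,0,0,0.002,0],
    [1,0,0,0.0025,0],
    [1,0,0,0.0025,0]
  ]
}}

```text
time_s: 5.88
tcp_pos: [467.5, 234.4, 20.6]
tcp_rot: [-2.856, -1.186, -0.023]
force: [-0.7, 0.4, -1.4]
gripper_width: 29.1
```

>>> {"method": "apply_moves", "body": {
  "plan": [
    [1,0,0,0.0004,0],
    [1,0,0,0.0008,0],
    [1,0,0,0.0012,0],
    [1,0,0,0.0012,0],
    [1,0,0,0.0012,0]
  ]
}}

```text
time_s: 6.5
tcp_pos: [467.6, 234.6, 19.8]
tcp_rot: [-2.855, -1.186, -0.024]
force: [-2.2, -1.8, 8.9]
gripper_width: 28.8
```

>>> {"method": "apply_moves", "body": {
  "plan": [
    [0.7,0,0,0,0],
    [0.45,0,0,0,0],
    [0.4,0,0,-0.005,0],
    [0.4,0,0,-0.04,0],
    [0.4,0,0,-0.095,0]
  ]
}}

```text
time_s: 7.12
tcp_pos: [467.0, 229.2, 114.9]
tcp_rot: [-2.856, -1.186, -0.019]
force: [1.4, 0.4, -0.9]
gripper_width: 51.2
```

```bash
python3 - <<'E'
from h import *
to(438.5,-45,100)
to(438.5,-45,10)
s=snapshot("scene")
cv2.imwrite("pics/p2.png",cv2.resize(s["frame"][200:350,340:580],(720,450)))
E
```

```text
tcp [467.  229.2 114.9] zax [-0.007  0.05  -0.999] psi 45.1 q6 2.78 tool shift [-214.7  173.6    1.3] w 51.17941466671712 F [ 1.4  0.4 -0.9]
tcp [467.  229.2 114.9] zax [-0.007  0.05  -0.999] psi 45.1 q6 2.78 tool shift [-217.4  177.2   91.2] w 51.17941466671712 F [ 1.4  0.4 -0.9]
```

View pics/p2.png

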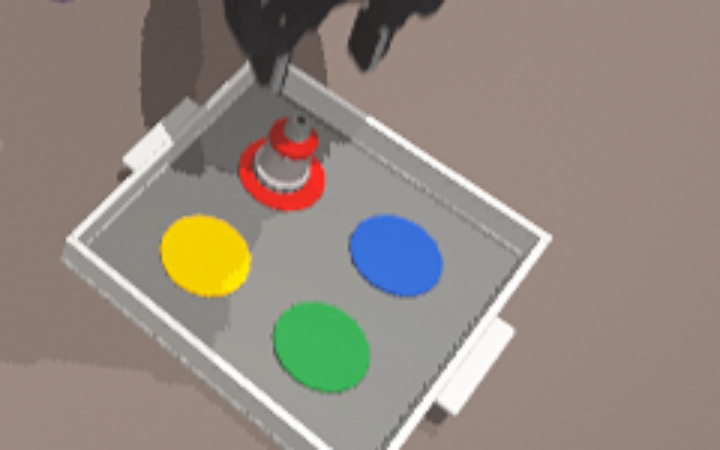

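Red stands upright within its pad at (285,170). Next is blue.

>>> {"method": "apply_moves", "body": {
  "plan": [
    [0.4,-0.036,0.029,0,0],
    [0.4,-0.082,0.066,0,0],
    [0.4,-0.128,0.104,0,0],
    [0.4,-0.174,0.141,0,0],
    [0.4,-0.215,0.174,0.001,0]
  ]
}}

```text
time_s: 7.8
tcp_pos: [441.5, -46.2, 107.2]
tcp_rot: [-2.856, -1.186, -0.035]
force: [1.1, 0.2, -0.2]
gripper_width: 51.6
```

```bash
python3 - <<'E'
from h import *
to(438.5,-45,10)
s=snapshot("wrist"); w=cloud(s); m=(np.hypot(w[...,0]-438.5,w[...,1]+45)<28)&(w[...,2]>50)&(w[...,2]<62)
print(m.sum(),w[m].mean(0))
cv2.imwrite("pics/w2.png",cv2.resize(s["frame"],(480,300)))
E
```

```text
tcp [441.5 -46.2 107.2] zax [ 0.002  0.054 -0.999] psi 45.1 q6 2.21 tool shift [-5.1  0.5 97.1] w 51.62465776559933 F [ 1.1  0.2 -0.2]
380 [440.93358038 -42.54485597  57.39744227]
```

View pics/w2.png

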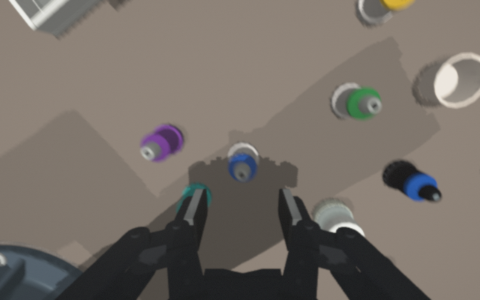

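The wrist view puts blue at (242,165), centred between the jaws.

>>> {"method": "apply_moves", "body": {
  "plan": [
    [0.4,-0.004,0.0005,0.05,0],
    [0.4,-0.004,0.0005,0.088,0],
    [0.4,-0.0045,0.0005,0.097,0],
    [0.4,-0.0045,0.0005,0.097,0],
    [1,-0.0045,0.0005,0.097,0]
  ]
}}

```text
time_s: 8.48
tcp_pos: [439.1, -49.3, 11.0]
tcp_rot: [-2.859, -1.184, -0.036]
force: [0.3, -0.3, -0.1]
gripper_width: 33.9
```

>>> {"method": "apply_moves", "body": {
  "plan": [
    [1,0,0,0,0],
    [1,0,0,0,0],
    [1,0,0,-0.02,0],
    [1,0,0,-0.06,0],
    [1,0,0,-0.105,0]
  ]
}}

```text
time_s: 9.1
tcp_pos: [438.2, -54.7, 117.0]
tcp_rot: [-2.859, -1.184, -0.034]
force: [1.8, -0.8, -1.3]
gripper_width: 29.1
```

```bash
python3 -c "
from h import *
to(486,316,115)"
```

```text
tcp [438.2 -54.7 117. ] zax [ 0.003  0.052 -0.999] psi 44.9 q6 2.2 tool shift [ 295.4 -228.    21.4] w 29.09989785491135 F [ 1.8 -0.8 -1.3]
```

>>> {"method": "apply_moves", "body": {
  "plan": [
    [1,0.04,-0.031,0.003,0],
    [1,0.087,-0.067,0.0063,0],
    [1,0.134,-0.103,0.0095,0],
    [1,0.181,-0.14,0.013,0],
    [1,0.228,-0.176,0.0165,0]
  ]
}}

```text
time_s: 9.72
tcp_pos: [475.0, 233.5, 115.7]
tcp_rot: [-2.859, -1.184, -0.035]
force: [0.7, -0.7, -0.0]
gripper_width: 28.2
```

>>> {"method": "apply_moves", "body": {
  "plan": [
    [1,0.035,-0.027,0.0025,0],
    [1,0.055,-0.042,0.004,0],
    [1,0.063,-0.05,0.005,0],
    [1,0.063,-0.05,0.005,0],
    [1,0.063,-0.05,0.005,0]
  ]
}}

```text
time_s: 10.35
tcp_pos: [484.2, 312.6, 115.0]
tcp_rot: [-2.86, -1.183, -0.035]
force: [-0.3, 0.1, -1.2]
gripper_width: 28.7
```

```bash
python3 -c "
from h import *
to(484.5,314,23)"
```

```text
tcp [484.2 312.6 115. ] zax [ 0.003  0.052 -0.999] psi 44.9 q6 2.91 tool shift [-2.4  2.4 92. ] w 28.744653198141275 F [-0.3  0.1 -1.2]
```

>>> {"method": "apply_moves", "body": {
  "plan": [
    [1,-0.001,0.001,0.04,0],
    [1,-0.002,0.002,0.075,0],
    [1,-0.0025,0.0025,0.088,0],
    [1,-0.0025,0.0025,0.091,0],
    [1,-0.0025,0.0025,0.092,0]
  ]
}}

```text
time_s: 10.98
tcp_pos: [485.2, 314.0, 24.1]
tcp_rot: [-2.86, -1.182, -0.037]
force: [0.3, 0.4, -1.4]
gripper_width: 28.8
```

>>> {"method": "apply_moves", "body": {
  "plan": [
    [1,0,0,0.0005,0],
    [1,0,0,0.001,0],
    [1,0,0,0.0015,0],
    [1,0,0,0.002,0],
    [1,0,0,0.002,0]
  ]
}}

```text
time_s: 11.6
tcp_pos: [485.2, 314.1, 22.0]
tcp_rot: [-2.86, -1.182, -0.037]
force: [0.5, 0.9, -0.2]
gripper_width: 28.6
```

```bash
python3 - <<'E'
from h import *
to(484.5,314,20)
a=snapshot("wrist")["frame"]; b=snapshot("scene")["frame"]
cv2.imwrite("pics/p3.png",np.vstack([cv2.resize(a,(480,300)),cv2.resize(b[200:350,340:580],(480,300))]))
E
```

```text
tcp [485.2 314.1  22. ] zax [ 0.004  0.053 -0.999] psi 44.9 q6 2.91 tool shift [-0.6 -0.3  2. ] w 28.61357631994911 F [ 0.5  0.9 -0.2]
```

View pics/p3.png

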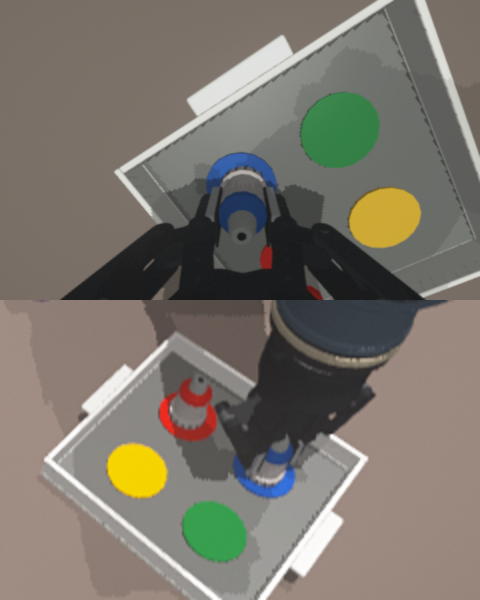

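Blue is over its pad, at (242,180) in the wrist part and (268,465) in the scene part. I'll lower it.

>>> {"method": "apply_moves", "body": {
  "plan": [
    [1,0,0,0.0005,0],
    [1,0,0,0.001,0],
    [1,0,0,0.0014,0],
    [1,0,0,0.0018,0],
    [1,0,0,0.0018,0]
  ]
}}

```text
time_s: 12.32
tcp_pos: [485.2, 314.2, 20.4]
tcp_rot: [-2.86, -1.182, -0.037]
force: [-1.4, -0.2, 2.5]
gripper_width: 29.2
```

>>> {"method": "apply_moves", "body": {
  "plan": [
    [1,0,0,0.0004,0],
    [0.7,0,0,0.0004,0],
    [0.45,0,0,0,0],
    [0.4,0,0,-0.005,0],
    [0.4,0,0,-0.04,0]
  ]
}}

```text
time_s: 12.95
tcp_pos: [483.8, 311.3, 59.3]
tcp_rot: [-2.86, -1.183, -0.032]
force: [1.4, -0.3, 0.5]
gripper_width: 51.2
```

```bash
python3 -c "
from h import *
to(564,-78,105)"
```

```text
tcp [483.8 311.3  59.3] zax [ 0.001  0.051 -0.999] psi 44.9 q6 2.91 tool shift [-216.1  330.3  -65.4] w 51.17251646614885 F [ 1.4 -0.3  0.5]
```

>>> {"method": "apply_moves", "body": {
  "plan": [
    [0.4,0,0,-0.05,0],
    [0.4,-0.03,0.046,-0.053,0],
    [0.4,-0.062,0.095,-0.056,0],
    [0.4,-0.094,0.144,-0.058,0],
    [0.4,-0.126,0.193,-0.06,0]
  ]
}}

```text
time_s: 13.58
tcp_pos: [531.1, 81.1, 108.2]
tcp_rot: [-2.86, -1.183, -0.033]
force: [1.4, -0.2, 0.4]
gripper_width: 51.2
```

>>> {"method": "apply_moves", "body": {
  "plan": [
    [0.4,-0.031,0.047,-0.002,0],
    [0.4,-0.062,0.095,-0.004,0],
    [0.4,-0.085,0.13,-0.005,0],
    [0.4,-0.09,0.137,-0.006,0],
    [0.4,-0.09,0.137,-0.006,0]
  ]
}}

```text
time_s: 14.2
tcp_pos: [564.1, -79.5, 106.2]
tcp_rot: [-2.86, -1.182, -0.033]
force: [0.0, 0.7, -0.1]
gripper_width: 51.2
```

```bash
python3 - <<'E'
from h import *
to(564.5,-77,10)
s=snapshot("wrist"); w=cloud(s); m=(np.hypot(w[...,0]-564,w[...,1]+78)<28)&(w[...,2]>50)&(w[...,2]<62)
print(m.sum(),w[m].mean(0))
E
```

```text
tcp [564.1 -79.5 106.2] zax [ 0.002  0.051 -0.999] psi 44.9 q6 2.19 tool shift [-1.5  1.8 96.2] w 51.17051719536414 F [ 0.   0.7 -0.1]
385 [567.10968832 -75.65605207  57.39397792]
```

>>> {"method": "apply_moves", "body": {
  "plan": [
    [0.4,-0.001,0.0015,0.02,0],
    [0.4,-0.001,0.0015,0.035,0],
    [0.4,-0.001,0.0015,0.038,0],
    [0.4,-0.001,0.0015,0.038,0],
    [0.4,-0.001,0.0015,0.038,0]
  ]
}}

```text
time_s: 14.88
tcp_pos: [564.8, -78.6, 68.8]
tcp_rot: [-2.86, -1.184, -0.034]
force: [-0.3, -0.2, -0.5]
gripper_width: 51.1
```

```bash
python3 -c "
from h import *
to(565,-77,10)
s=snapshot('wrist');cv2.imwrite('pics/w3.png',cv2.resize(s['frame'],(480,300)))"
```

```text
tcp [564.8 -78.6  68.8] zax [ 0.003  0.051 -0.999] psi 44.9 q6 2.19 tool shift [-1.   1.  58.8] w 51.08077049762727 F [-0.3 -0.2 -0.5]
```

View pics/w3.png

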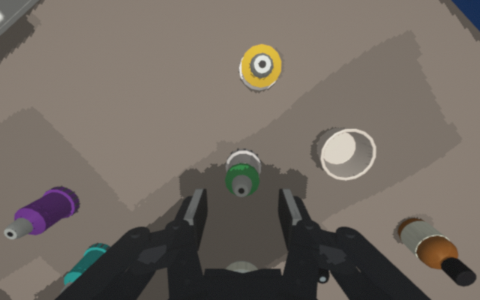

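Green's nose is at (241,188), centred between the jaws. I'll descend and grip.

>>> {"method": "apply_moves", "body": {
  "plan": [
    [0.4,0,0.001,0.035,0],
    [0.4,-0.001,0.001,0.055,0],
    [0.4,-0.001,0.001,0.059,0],
    [0.4,-0.001,0.001,0.059,0],
    [1,-0.001,0.001,0.059,0]
  ]
}}

```text
time_s: 15.55
tcp_pos: [565.7, -77.2, 10.8]
tcp_rot: [-2.861, -1.184, -0.036]
force: [0.2, 0.9, -0.4]
gripper_width: 34.5
```

>>> {"method": "apply_moves", "body": {
  "plan": [
    [1,0,0,0,0],
    [1,0,0,0,0],
    [1,0,0,-0.02,0],
    [1,0,0,-0.06,0],
    [1,0,0,-0.105,0]
  ]
}}

```text
time_s: 16.18
tcp_pos: [564.7, -82.5, 116.5]
tcp_rot: [-2.86, -1.183, -0.034]
force: [2.1, -1.1, -1.3]
gripper_width: 29.0
```

```bash
python3 -c "
from h import *
to(567.5,296.5,115)"
```

```text
tcp [564.7 -82.5 116.5] zax [ 0.003  0.051 -0.999] psi 44.9 q6 2.18 tool shift [ 269.3 -265.8   20.8] w 29.00098808238656 F [ 2.1 -1.1 -1.3]
```

>>> {"method": "apply_moves", "body": {
  "plan": [
    [1,0.036,-0.035,0.003,0],
    [1,0.078,-0.077,0.006,0],
    [1,0.12,-0.119,0.0095,0],
    [1,0.162,-0.16,0.0125,0],
    [1,0.204,-0.202,0.016,0]
  ]
}}

```text
time_s: 16.8
tcp_pos: [566.1, 207.0, 115.3]
tcp_rot: [-2.86, -1.183, -0.035]
force: [1.6, 0.2, -2.0]
gripper_width: 28.9
```

>>> {"method": "apply_moves", "body": {
  "plan": [
    [1,0.036,-0.035,0.002,0],
    [1,0.058,-0.055,0.004,0],
    [1,0.062,-0.06,0.0045,0],
    [1,0.062,-0.06,0.0045,0],
    [1,0.062,-0.06,0.0045,0]
  ]
}}

```text
time_s: 17.42
tcp_pos: [567.8, 292.2, 115.3]
tcp_rot: [-2.861, -1.182, -0.035]
force: [0.2, -0.0, -2.3]
gripper_width: 29.0
```

```bash
python3 -c "
from h import *
to(567.5,296.5,23)"
```

```text
tcp [567.8 292.2 115.3] zax [ 0.003  0.051 -0.999] psi 44.9 q6 2.81 tool shift [-0.7 -0.1 92.4] w 29.00513054818026 F [ 0.2 -0.  -2.3]
```

>>> {"method": "apply_moves", "body": {
  "plan": [
    [1,0,0,0.04,0],
    [1,-0.0005,0,0.075,0],
    [1,-0.0005,0,0.088,0],
    [1,-0.0005,0,0.091,0],
    [1,-0.0005,0,0.092,0]
  ]
}}

```text
time_s: 18.05
tcp_pos: [568.5, 296.7, 24.7]
tcp_rot: [-2.861, -1.182, -0.037]
force: [0.7, -0.1, -0.9]
gripper_width: 28.7
```

>>> {"method": "apply_moves", "body": {
  "plan": [
    [1,0,0,0.0007,0],
    [1,0,0,0.0014,0],
    [1,0,0,0.002,0],
    [1,0,0,0.0025,0],
    [1,0,0,0.003,0]
  ]
}}

```text
time_s: 18.68
tcp_pos: [568.5, 296.8, 21.6]
tcp_rot: [-2.861, -1.182, -0.037]
force: [-0.1, -0.2, -1.2]
gripper_width: 29.0
```

```bash
python3 - <<'E'
from h import *
to(567.5,296.5,20)
a=snapshot("wrist")["frame"]; b=snapshot("scene")["frame"]
cv2.imwrite("pics/p4.png",np.vstack([cv2.resize(a,(480,300)),cv2.resize(b[200:350,340:580],(480,300))]))
E
```

```text
tcp [568.5 296.8  21.6] zax [ 0.005  0.051 -0.999] psi 44.8 q6 2.82 tool shift [-1.  -0.4  1.6] w 28.975832921898494 F [-0.1 -0.2 -1.2]
```

View pics/p4.png

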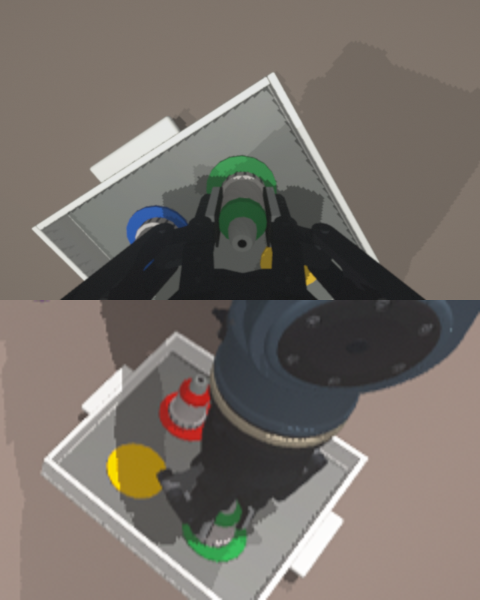

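Green's foot lies within the green disc, at (242,180) in the wrist part and (215,535) in the scene part. I'll set it down.

>>> {"method": "apply_moves", "body": {
  "plan": [
    [1,0,0,0.0005,0],
    [1,0,0,0.001,0],
    [1,0,0,0.0014,0],
    [1,0,0,0.0018,0],
    [1,0,0,0.0018,0]
  ]
}}

```text
time_s: 19.4
tcp_pos: [568.5, 296.9, 20.1]
tcp_rot: [-2.861, -1.182, -0.038]
force: [-2.7, -0.2, 5.1]
gripper_width: 28.7
```

>>> {"method": "apply_moves", "body": {
  "plan": [
    [0.7,0,0,0,0],
    [0.45,0,0,0,0],
    [0.4,0,0,-0.005,0],
    [0.4,0,0,-0.04,0],
    [0.4,0,0,-0.09,0]
  ]
}}

```text
time_s: 20.02
tcp_pos: [567.2, 291.8, 110.2]
tcp_rot: [-2.861, -1.182, -0.034]
force: [0.2, -0.3, -0.2]
gripper_width: 51.5
```

```bash
python3 -c "
from h import *
to(639.5,-27.5,105)"
```

```text
tcp [567.2 291.8 110.2] zax [ 0.003  0.051 -0.999] psi 44.8 q6 2.81 tool shift [-174.   277.2  -10.8] w 51.45708889881189 F [ 0.2 -0.3 -0.2]
```

>>> {"method": "apply_moves", "body": {
  "plan": [
    [0.4,-0.026,0.042,-0.002,0],
    [0.4,-0.058,0.092,-0.0036,0],
    [0.4,-0.09,0.143,-0.0056,0],
    [0.4,-0.121,0.193,-0.0075,0],
    [0.4,-0.15,0.24,-0.0095,0]
  ]
}}

```text
time_s: 20.65
tcp_pos: [630.6, 13.8, 106.3]
tcp_rot: [-2.862, -1.181, -0.035]
force: [0.4, -0.0, 0.6]
gripper_width: 51.0
```

>>> {"method": "apply_moves", "body": {
  "plan": [
    [0.4,-0.02,0.031,-0.001,0],
    [0.4,-0.024,0.037,-0.001,0],
    [0.4,-0.024,0.037,0.02,0],
    [0.4,-0.024,0.037,0.035,0],
    [0.4,-0.024,0.037,0.035,0]
  ]
}}

```text
time_s: 21.28
tcp_pos: [638.9, -26.8, 68.1]
tcp_rot: [-2.86, -1.182, -0.032]
force: [-0.4, -0.2, -0.0]
gripper_width: 51.4
```

```bash
python3 -c "
from h import *
to(640,-22.5,10)
s=snapshot('wrist');cv2.imwrite('pics/w4.png',cv2.resize(s['frame'],(480,300)))"
```

```text
tcp [638.9 -26.8  68.1] zax [ 0.001  0.051 -0.999] psi 44.9 q6 2.29 tool shift [ 1.7 -0.2 58.3] w 51.393375408191744 F [-0.4 -0.2 -0. ]
```

View pics/w4.png

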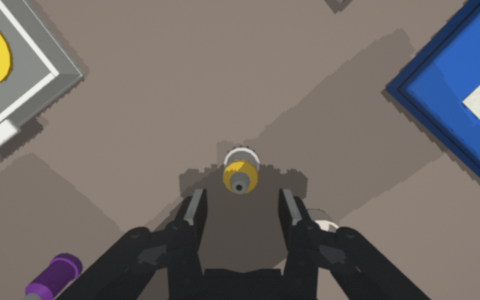

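Yellow (silver body) is at (240,185), centred between the jaws.

>>> {"method": "apply_moves", "body": {
  "plan": [
    [0.4,0.001,0,0.035,0],
    [0.4,0.002,0,0.055,0],
    [0.4,0.002,0,0.058,0],
    [0.4,0.002,0,0.058,0],
    [1,0.002,0,0.058,0]
  ]
}}

```text
time_s: 21.95
tcp_pos: [641.8, -22.7, 12.6]
tcp_rot: [-2.862, -1.183, -0.036]
force: [-0.6, 1.5, 1.6]
gripper_width: 34.0
```

>>> {"method": "apply_moves", "body": {
  "plan": [
    [1,0,0,0,0],
    [1,0,0,0,0],
    [1,0,0,-0.02,0],
    [1,0,0,-0.06,0],
    [1,0,0,-0.105,0]
  ]
}}

```text
time_s: 22.58
tcp_pos: [640.8, -28.0, 118.2]
tcp_rot: [-2.861, -1.182, -0.034]
force: [0.9, -0.3, -1.4]
gripper_width: 29.1
```

```bash
python3 -c "
from h import *
to(549,211,115)"
```

```text
tcp [640.8 -28.  118.2] zax [ 0.003  0.051 -0.999] psi 44.9 q6 2.29 tool shift [ 103.4 -233.8   15. ] w 29.142523720279065 F [ 0.9 -0.3 -1.4]
```

>>> {"method": "apply_moves", "body": {
  "plan": [
    [1,0.018,-0.041,0.0026,0],
    [1,0.042,-0.095,0.006,0],
    [1,0.066,-0.15,0.0096,0],
    [1,0.09,-0.204,0.013,0],
    [1,0.103,-0.233,0.015,0]
  ]
}}

```text
time_s: 23.2
tcp_pos: [547.9, 212.6, 115.1]
tcp_rot: [-2.86, -1.185, -0.034]
force: [0.1, -0.7, -1.0]
gripper_width: 29.0
```

>>> {"method": "apply_moves", "body": {
  "plan": [
    [1,0,-0.001,0,0],
    [1,0,-0.001,0,0],
    [1,0,-0.001,0.02,0],
    [1,0,-0.001,0.045,0],
    [1,0,-0.001,0.05,0]
  ]
}}

```text
time_s: 23.82
tcp_pos: [546.8, 214.4, 63.8]
tcp_rot: [-2.861, -1.183, -0.03]
force: [0.3, 0.1, -1.9]
gripper_width: 28.5
```

```bash
python3 -c "
from h import *
to(549,215.5,25)"
```

```text
tcp [546.8 214.4  63.8] zax [ 0.001  0.05  -0.999] psi 44.9 q6 2.71 tool shift [ 0.9  2.1 38.8] w 28.518415204784755 F [ 0.3  0.1 -1.9]
```

>>> {"method": "apply_moves", "body": {
  "plan": [
    [1,0.001,0.001,0.02,0],
    [1,0.001,0.002,0.032,0],
    [1,0.001,0.002,0.037,0],
    [1,0.001,0.002,0.0385,0],
    [1,0.001,0.002,0.039,0]
  ]
}}

```text
time_s: 24.45
tcp_pos: [549.3, 215.8, 25.4]
tcp_rot: [-2.861, -1.183, -0.032]
force: [0.0, -0.5, -1.7]
gripper_width: 28.7
```

>>> {"method": "apply_moves", "body": {
  "plan": [
    [1,0,0,0.0007,0],
    [1,0,0,0.0012,0],
    [1,0,0,0.0018,0],
    [1,0,0,0.0022,0],
    [1,0,0,0.0025,0]
  ]
}}

```text
time_s: 25.08
tcp_pos: [549.3, 215.9, 22.8]
tcp_rot: [-2.861, -1.183, -0.032]
force: [0.8, 0.1, -1.5]
gripper_width: 28.9
```

```bash
python3 - <<'E'
from h import *
to(549,215.5,21)
a=snapshot("wrist")["frame"]; b=snapshot("scene")["frame"]
cv2.imwrite("pics/p5.png",np.vstack([cv2.resize(a,(480,300)),cv2.resize(b[200:350,340:580],(480,300))]))
E
```

```text
tcp [549.3 215.9  22.8] zax [ 0.001  0.05  -0.999] psi 44.9 q6 2.71 tool shift [-0.6  0.1  1.8] w 28.942810324032035 F [ 0.8  0.1 -1.5]
```

View pics/p5.png

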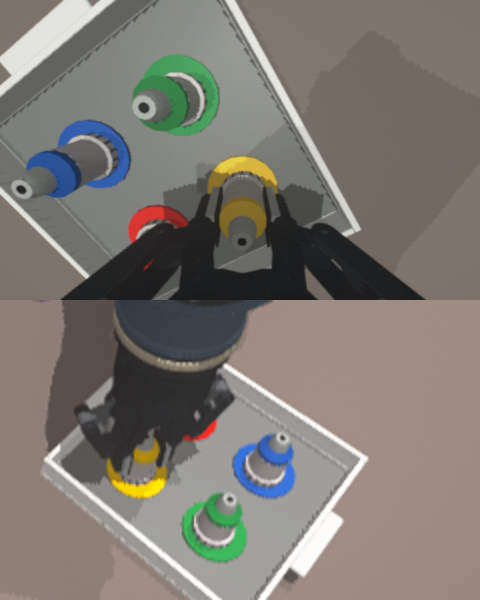

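Green and blue stand within their pads. Yellow is over its own, at (242,180) in the wrist part.

>>> {"method": "apply_moves", "body": {
  "plan": [
    [1,0,0,0.0004,0],
    [1,0,0,0.0008,0],
    [1,0,0,0.0012,0],
    [1,0,0,0.0014,0],
    [1,0,0,0.0014,0]
  ]
}}

```text
time_s: 25.8
tcp_pos: [549.3, 216.0, 21.8]
tcp_rot: [-2.86, -1.183, -0.032]
force: [-2.8, -0.3, 6.6]
gripper_width: 28.6
```

>>> {"method": "apply_moves", "body": {
  "plan": [
    [0.7,0,0,0,0],
    [0.45,0,0,0,0],
    [0.4,0,0,-0.005,0],
    [0.4,0,0,-0.04,0],
    [0.4,0,0,-0.095,0]
  ]
}}

```text
time_s: 26.42
tcp_pos: [548.1, 210.8, 116.8]
tcp_rot: [-2.86, -1.183, -0.028]
force: [0.9, -0.3, -0.0]
gripper_width: 51.3
```

>>> {"method": "apply_moves", "body": {
  "plan": [
    [0.4,0,0,-0.04,0],
    [0.4,-0.04,0.04,-0.08,0],
    [0.4,-0.08,0.08,-0.1,0],
    [0.4,-0.12,0.12,-0.1,0],
    [0.4,-0.15,0.15,-0.1,0]
  ]
}}

```text
time_s: 27.05
tcp_pos: [547.9, -8.3, 206.9]
tcp_rot: [-2.862, -1.182, -0.029]
force: [0.9, 0.5, -0.6]
gripper_width: 51.5
```

```bash
python3 - <<'E'
from h import *
to(0,0)
s=snapshot("top"); t=snapshot("scene"); W=[cloud(s),cloud(t)]
for k,c in dict(green=(568,297),yellow=(549,215.5),blue=(486,316),red=(467,234),dblue=(555,-187.5),dyellow=(460,-286)).items():
    for w in W:
        m=(np.hypot(w[...,0]-c[0],w[...,1]-c[1])<30)&(w[...,2]>48); m&=w[...,2]<75
        print(k,m.sum(),w[m].mean(0).round(1) if m.any() else None, np.subtract(w[m].mean(0)[:2],c).round(1) if m.any() else '')
cv2.imwrite("pics/end.png",np.vstack([cv2.resize(s["frame"][110:250,120:320],(400,280)),cv2.resize(t["frame"][200:360,340:540],(400,320))]))
E
```

```text
tcp [547.9  -8.3 206.9] zax [ 0.     0.049 -0.999] psi 44.8 q6 2.31 tool shift [-382.4 -392.5    0.4] w 51.45126717973128 F [ 0.9  0.5 -0.6]
green 158 [565.8 290.6  56. ] [-2.2 -6.4]
green 242 [571.1 295.   57. ] [ 3.1 -2. ]
yellow 0 None 
yellow 204 [551.9 214.8  57. ] [ 2.9 -0.7]
blue 158 [485.9 310.2  55.7] [-0.1 -5.8]
blue 214 [491.3 314.9  57. ] [ 5.3 -1.1]
red 0 None 
red 182 [470.2 233.4  57.1] [ 3.2 -0.6]
dblue 0 None 
dblue 50 [ 555.8 -186.1   55.5] [0.8 1.4]
dyellow 0 None 
dyellow 42 [ 460.1 -284.1   55.3] [0.1 1.9]
```

View pics/end.png

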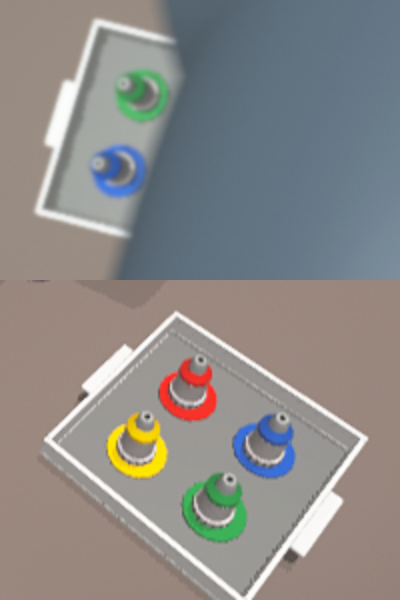

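The scene part shows all four standing upright, each foot fully inside its own disc. The look-alikes haven't moved, so I'm handing in.

```bash
python3 -c "
from h import *
print(sign_off())"
```

```text
the job is handed in; nothing more can be done
None
```

All four silver objectives stand upright, nose up, on the pads of their own colour. The job was handed in at about 27 s, with the gripper open and clear of everything.

- **Placing:** The last scene picture shows every foot wholly inside its pad. Measured offsets from the pad centres were about 3–5 mm in the scene view, within the 10 mm margin. Contact force when setting down stayed under 9 N.
- **Look-alikes:** In the scene view both black-bodied objectives are where they stood, to within about 2 mm.
- **Disagreeing check:** The last top view was partly blocked by the arm. It showed only green and blue, about 6 mm off in y, where the scene view said 1–2 mm.
- **Went wrong on the way:** While carrying the red objective, joint 6 reached its upper end (3.141 rad). That left the tool tilted about 3° for the rest of the job. I turned the tool to a yaw that kept the joint clear, and the objectives still settled upright.

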